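Hang the rinsed strainer on the latched hook in the drying cabinet

TASK

Hang the brass strainer cup, with its two white shell stones still in it, in the drying cabinet: lower it by its knob through the hatch in the cabinet's top, bring its rung over the hook inside, and press it down gently past the hook's sprung red keeper until it is fully home, so that the keeper closes over it. Keep the strainer and the gripper clear of the hatch frame and never touch the cabinet with the gripper, do not force the hook (it bends above 20 N), let go so that the cup hangs freely, and leave the other things on the bench alone.

Things in the scene. Friction and masses are not known exactly. Their poses are not given: they have to be found in the camera images.
- strainer: brass strainer cup, about 0.2 kg, standing upright: round cup 60 mm across, 30 mm high, a fixed wire bail in its own y-z plane (the same both ways round) and a wooden knob on top. Origin: centre of the underside, z up. The 6 mm bail wires leave the rim at y = +-28, close in to +-17 at height 95 and run up to a brass boss (34 across, height 124 to 131)
- rung (a point): middle of the strainer's hanging rung, a straight 6 mm round bar along the strainer's y between the bail wires, 95 mm above the cup's underside. The hook goes under it: the bail is open below it from the cup's rim (30 mm high) to 92 mm, and above it from 98 to 124 mm, 28 mm wide
- knob (a point): where to grip: on the axis of the round wooden knob (22 mm across, 131 to 171 mm above the cup's underside), 154 mm above the cup's underside and 59 mm above the rung
- cabinet: galvanised drying cabinet fixed on the bench. Origin on its underside; x points from the robot's side to the far side, z up. x from -120 to 120 mm, y from -100 to 200, 180 high. Chamber under the hatch: y from -96 to 100, floor 6 mm high. A steel hook inside, 8 mm thick (y -4 to 4), is clamped to a strip on the far wall and reaches towards -x to its upturned tip
- hatch: the brass frame of the open hatch in the cabinet's top. Origin: middle of the opening, level with the cabinet's top (180 mm above the bench), 10 mm towards the robot side of the cabinet's origin (cabinet x = -10 mm, y = 0); axes parallel to the cabinet's. Clear opening 170 mm along x by 120 mm along y; the frame is 6 mm wide and stands 2 mm above the cabinet's top and 8 mm below it
- shell_a: white shell baduk stone, 22 mm across, 9 mm thick, lying in the strainer cup. Origin: centre of its underside
- shell_b: the other white shell stone in the strainer cup, the same size. Origin: centre of its underside
- black_stone: cracked black baduk stone, 22 mm across, 9 mm thick, lying on the bench. Origin: centre of its underside
- mallet: hardwood tapping mallet lying on the bench: head 46 mm thick and 85 mm long along y, handle 205 mm along -x. Origin: under the middle of the head
- bowl: dark wooden lidded stone bowl, 120 mm across, 93 mm high. Origin: centre of its underside
- grit_jar: jar of polishing grit, 68 mm across, 110 mm high. Origin: centre of its underside
- gauge: small steel thickness gauge, 90 by 40 mm, 44 mm high. Origin: centre of its underside
- throat (a point): middle of the floor of the hook's 14 mm wide upward-open throat as drawn: cabinet x 22, y 0, z 114 mm. The real hook, keeper and all, is clamped up to 14 mm off this in x and up to 9 mm in z, unmeasured: find it by feel. Tip: 6 mm thick, front face 13 mm to -x of the middle; tip and arm tops 24 mm above the floor, hook underside 7 mm below. Home: rung axis 3 mm above the floor
- keeper (a point): pivot of the red sprung keeper as drawn, on the throat's far wall, 19 mm above its floor: a 13 mm flap lying level across the throat. The rung, pressed from above, swings it down (yields at 4 N, up to 10 N), passes its end 2 to 6 mm before home and the force drops; it springs up again and locks the rung in. It bears the strainer's weight shut: a cup laid on it is not home
There are look-alikes about, which are no part of the job. Leave any blue, purple or turquoise look-alike of the strainer alone.

How it is judged:
By the outcome, as a careful person would: the job done as asked, in the order asked, and still so for the second after the job is handed in, with the robot touching nothing.
It also fails if it takes over 64 s, if anything falls off the work surface, if the arm or the gripper's body presses on something with over 40 N, if the wrist force passes 120 N, or if a joint passes its speed limit or range.

ROBOT

A 6-joint arm with a two-finger parallel gripper is mounted at the origin on the work surface. World frame = base frame: x ahead of the robot, y to its left, z up, the work surface at z = 0. Lengths are in m, angles in degrees, forces in N, time in s.
With the tool pointing down it reaches from about 0.25 to 0.725 m from the base axis. Payload 9.7 kg.
Tool frame: the origin (TCP) lies midway between the tips of the shut fingers; the grasp point (between the pads) lies bot.grasp_offset behind it (bot.grasp_offset is the distance from the TCP to the grasp point, in m); x points along the fingers, y is the direction in which the jaws open and shut, and the axes are right-handed (so a half turn about x gives the same grasp; the last joint's range is limited). The gripper opens to 85 mm and grips with 20 to 120 N. Pads are 22 mm wide; open, the fingers measure 114 mm over their backs; the gripper's body (76 mm by 85 mm) begins 54 mm behind the grasp point. The pads swing forward as they close: fully open they stand 13 mm farther back than shut.
Start: joints at [76.662, 4.979, 10.078, 95.1, 0, 90], TCP at [0.127, 0.535, 0.231] pointing down, gripper open.
Joint ranges: [-179.16, 179.16], [-48.56, 103.87], [-65.8, 70.77], [-126.05, 130.52], [-82.76, 87.17], [-180, 180]. Speed limits (degrees/s): [127.2, 127.2, 147.25, 180, 180, 180].

INTERFACE

Orientations are given as [roll, pitch, yaw] about the fixed x, y, z axes, in that order (R = Rz(yaw) Ry(pitch) Rx(roll)).
In Python, from workcell import status, camera, bot gives the robot as it stands.
- The arm moves only by the shell command python3 -m jog 'ROWS' [OPENING] [FORCE]. ROWS is text: rows parted by semicolons, each of 4 numbers parted by spaces: the shift along the tool's x, y, z in mm, then the turn about the tool's x in degrees. A call has exactly 8 rows; each row is the pose to reach, as a shift and turn from the pose commanded when the call began, along the tool's axes at that moment; what a row does not reach only later rows make up. A row lasts 1/8 s, in which the tool goes at most 62.5 mm and 10.7 degrees, less where a joint would pass 70% of its speed; a pose out of reach is approached as far as the arm can. A call with a gripper value outside its range is refused whole. OPENING is the opening, from 0 (shut) to 1 (fully open), set as the call begins (- or left out, the last holds). The fingers move at their own pace and stop on an object; FORCE is the grip in N (left out, the last holds). Time passes only in rows, so rows that repeat a pose let the fingers close, or fill a call up. It gives the time, the measured TCP pose, the force and the opening at its end, in the units of the state.
- status.get_obs(): the state, without advancing time (a new reading comes with each control period).
- camera(name): name is "scene" or "top" or "wrist"; returns a dict with "color" (384x512x3 uint8, red, green, blue), "vfov" (degrees; the focal length in pixels is half the picture's height over the tangent of half this angle, whatever the lens; pixels are square), "cx", "cy" (the principal point, pixels), "rvec" (rotation vector, rad) and "tvec" (3), from world to camera coordinates, as OpenCV has them. Camera axes: x right, y down, z forward; pixel columns grow to the right and rows downward; lengths in m; the calibration is good to about 2 mm. A picture is of the moment at which its call begins. There is no depth.
- bot.job_done(): hands the job in, once; it reports no verdict.
The state is a dict: "time": time; "q": joint angles; "qd": joint speeds; "joint_efforts": joint torques, N m; "ee_pos": TCP position; "tcp_rot": TCP orientation; "wrist_force": force on the tool from outside, world axes, zero at the start; "torque": the same for the moment, N m; "opening": finger opening in m.
Only numpy, scipy, OpenCV 4.12 (cv2) and the standard library are available. Lean on these libraries where they do the work, as an engineer would, in place of code of your own. Each camera call takes 0.05 s, during which the arm holds its last target. There are 200 camera calls.

## Working session

There is one attempt and no reset: what is moved stays moved. The work goes in short steps, Python scripts to look and compute and a shell command to move; the robot and the scene stay as the last step left them, time stands still between calls to the robot, and variables do not carry over. Pictures are saved under pics/ and viewed, about 8 in all and at most 12, crops included, and the job is handed in when it is done.

```bash
ls; mkdir -p pics; python3 - <<'E'
from workcell import status,camera,bot
import cv2,numpy as np,pickle
print(status.get_obs(),bot.grasp_offset)
d={}
for n in ("scene","top","wrist"):
    c=camera(n); d[n]=c; print(n,{k:v for k,v in c.items() if k!="color"})
pickle.dump(d,open("cams.pkl","wb"))
a=np.vstack([d["scene"]["color"],d["top"]["color"]])[:,:,::-1]
cv2.imwrite("pics/s0.png",cv2.resize(d["scene"]["color"][:,:,::-1],(800,600)))
cv2.imwrite("pics/t0.png",cv2.resize(d["top"]["color"][:,:,::-1],(800,600)))
E
```

```text
pics
{'time': 0.0, 'q': array([7.66611178e+01, 5.00870093e+00, 1.00329881e+01, 9.51015144e+01,
       1.78844305e-03, 9.00014157e+01]), 'qd': array([-0.05831069,  0.09080002, -0.03005758,  0.06938923,  0.028734  ,
        0.07707681]), 'joint_efforts': array([-3.98313796e-04, -5.20394933e+01,  4.64798677e+01,  1.65694073e-02,
       -4.92892366e-05,  4.68901419e-06]), 'ee_pos': array([0.12682286, 0.53491542, 0.23059298]), 'tcp_rot': array([ -91.32521354,   89.92275209, -104.66551264]), 'wrist_force': array([-0.51228783, -0.76328465,  0.49299267]), 'torque': array([ 0.09198391,  0.01171715, -0.03866818]), 'opening': 0.08536882075989052} 0.0187
scene {'vfov': 56.357548825217286, 'cx': 248.16543803704982, 'cy': 190.64168776467523, 'rvec': array([ 1.54214843,  2.14445256, -0.78145071]), 'tvec': array([ 0.29523871, -0.2751714 ,  1.31947356])}
top {'vfov': 44.3141117753897, 'cx': 248.6131374360597, 'cy': 182.171760724256, 'rvec': array([ 2.19223027, -2.15228844,  0.12973383]), 'tvec': array([-0.1346876 ,  0.55501582,  1.050826  ])}
wrist {'vfov': 63.32064376548898, 'cx': 255.83635524064013, 'cy': 195.49606619654878, 'rvec': array([-2.28212482, -1.80263366, -0.25631482]), 'tvec': array([-0.54999413, -0.03616728,  0.37726838])}
```

View pics/s0.png

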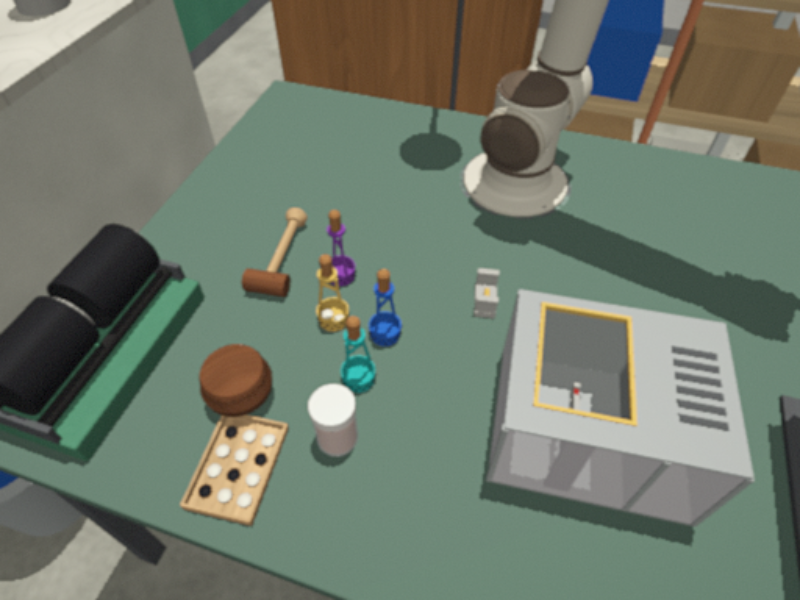

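View pics/t0.png

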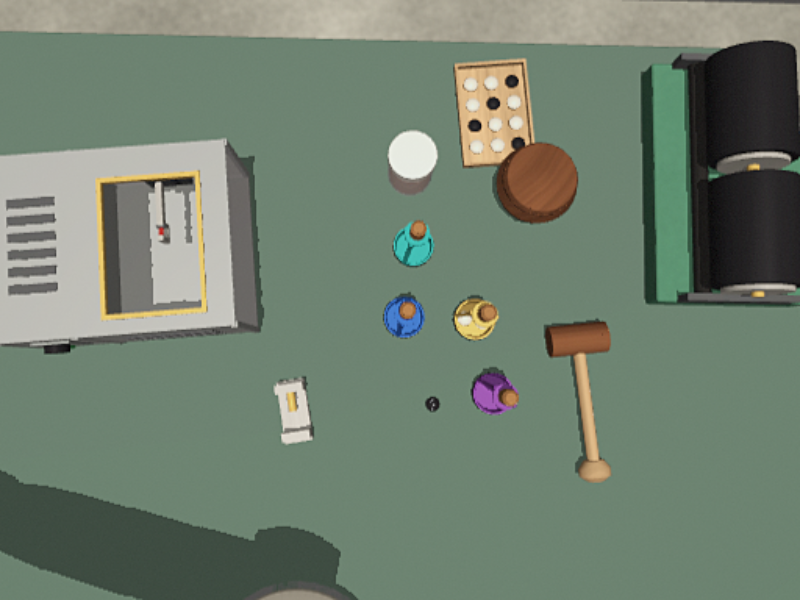

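```bash
cat > h.py <<'E'
import numpy as np,cv2
from scipy.spatial.transform import Rotation as Ro
def K(c):
    f=c["color"].shape[0]/2/np.tan(np.radians(c["vfov"]/2)); return np.array([[f,0,c["cx"]],[0,f,c["cy"]],[0,0,1]])
def ray(c,uv):
    R=Ro.from_rotvec(c["rvec"]).as_matrix(); o=-R.T@c["tvec"]
    d=R.T@np.linalg.inv(K(c))@np.array([uv[0],uv[1],1.]); return o,d/np.linalg.norm(d)
def onz(c,uv,z):
    o,d=ray(c,uv); return o+d*(z-o[2])/d[2]
def proj(c,P):
    return cv2.projectPoints(np.float64(P).reshape(-1,1,3),c["rvec"],c["tvec"],K(c),None)[0][:,0]
def two(c1,u1,c2,u2):
    o1,d1=ray(c1,u1);o2,d2=ray(c2,u2)
    t=np.linalg.lstsq(np.c_[d1,-d2],o2-o1,rcond=None)[0]; a=o1+d1*t[0];b=o2+d2*t[1]
    return (a+b)/2,np.linalg.norm(a-b)
def Rt(s): return Ro.from_euler("xyz",s["tcp_rot"],degrees=True).as_matrix()
def blobs(c,lo,hi,mn=15):
    m=cv2.inRange(cv2.cvtColor(c["color"],cv2.COLOR_RGB2HSV),lo,hi)
    n,l,st,ce=cv2.connectedComponentsWithStats(m)
    return m,l,[(i,st[i],ce[i]) for i in range(1,n) if st[i,4]>=mn]
E
python3 - <<'E'
from h import *; import pickle
from workcell import status
d=pickle.load(open("cams.pkl","rb"))
np.set_printoptions(precision=4,suppress=True)
s=status.get_obs(); print("tool axes cols\n",Rt(s))
for n in ("scene","top"):
    c=d[n]
    print(n,"yellow"); 
    m,l,b=blobs(c,(18,90,90),(34,255,255))
    for i,st,ce in b:
        print(st,ce,onz(c,ce,0.015))
        if st[2]>50:
            ct=max(cv2.findContours((l==i).astype(np.uint8),0,2)[0],key=cv2.contourArea)
            r=cv2.minAreaRect(ct); q=cv2.approxPolyDP(cv2.convexHull(ct),4,True)[:,0]; print("quad",q.tolist()); P=np.array([onz(c,u,0.182) for u in q]); print(P,P.mean(0), r)
    print("knob-ish"); m,l,b=blobs(c,(5,110,90),(16,255,255),20)
    for i,st,ce in b: print(st,ce,onz(c,ce,0.154))
    print("red"); m,l,b=blobs(c,(0,150,100),(4,255,255),3)
    for i,st,ce in b: print(st,ce,onz(c,ce,0.133))
o=cv2.resize(d["top"]["color"][190:235,265:345,::-1],(640,360),interpolation=cv2.INTER_CUBIC)
p=cv2.resize(d["scene"]["color"][150:225,185:265,::-1],(640,600),interpolation=cv2.INTER_CUBIC)
h=cv2.resize(d["top"]["color"][105:210,55:140,::-1],(486,600),interpolation=cv2.INTER_CUBIC)
cv2.imwrite("pics/crop1.png",np.hstack([cv2.resize(p,(400,375)),cv2.resize(o,(400,225))if 0 else cv2.resize(h,(304,375))]))
E
```

```text
tool axes cols
 [[-0.0002  0.2307  0.973 ]
 [-0.001   0.973  -0.2307]
 [-1.     -0.001  -0.    ]]
scene yellow
[453   0  59   7 231] [490.2641   1.9827] [-1.1627  0.6275  0.015 ]
quad [[511, 5], [453, 0], [511, 0]]
[[-0.7044  0.5931  0.182 ]
 [-0.6852  0.3694  0.182 ]
 [-0.7559  0.5985  0.182 ]] [-0.7152  0.5203  0.182 ] ((482.0, 3.0), (6.0, 58.0), 90.0)
[475   9   9   7  17] [480.2353  12.7059] [-1.0161  0.5703  0.015 ]
[445  15   4  18  23] [446.3478  22.8261] [-0.8536  0.4095  0.015 ]
[504  19   7  13  26] [506.9615  25.0769] [-0.9149  0.6817  0.015 ]
[490  23   6   7  16] [492.0625  25.5   ] [-0.8895  0.6146  0.015 ]
[473  30   9  13  39] [477.7436  35.641 ] [-0.7651  0.5445  0.015 ]
[499  35   7   7  15] [501.9333  37.6   ] [-0.7785  0.6472  0.015 ]
[483  38  13  10  29] [489.6552  42.    ] [-0.7194  0.5914  0.015 ]
[372  41  55  43 594] [401.0337  64.537 ] [-0.4088  0.227   0.015 ]
quad [[426, 41], [412, 75], [390, 83], [373, 72], [377, 62]]
[[-0.2954  0.2705  0.182 ]
 [-0.0548  0.233   0.182 ]
 [ 0.0125  0.1694  0.182 ]
 [-0.0342  0.1114  0.182 ]
 [-0.0996  0.1174  0.182 ]] [-
[... 3302 characters left out ...]
423 -0.2337  0.154 ]
[316  40  14   3  27] [322.7407  40.8889] [ 0.8458 -0.2736  0.154 ]
[ 324   89   46   50 1615] [346.2365 113.7901] [ 0.6902 -0.3224  0.154 ]
[301  97  27   9  31] [314.3226 103.6774] [ 0.7102 -0.2562  0.154 ]
[263 141  10  11  80] [267.3875 146.    ] [ 0.6194 -0.1602  0.154 ]
[256 194  10  10  84] [260.4286 198.3452] [ 0.5117 -0.1475  0.154 ]
[308 195  10  11  88] [312.2045 199.6364] [ 0.511  -0.2525  0.154 ]
[352 208  39  76 728] [370.9354 221.353 ] [ 0.4693 -0.3714  0.154 ]
[321 249  11  11  87] [326.     254.1609] [ 0.4022 -0.2805  0.154 ]
[371 285  20  23  91] [378.2747 298.9011] [ 0.3161 -0.3845  0.154 ]
red
[102 146   3   4  12] [103.  147.5] [0.6132 0.1812 0.133 ]
```

View pics/crop1.png

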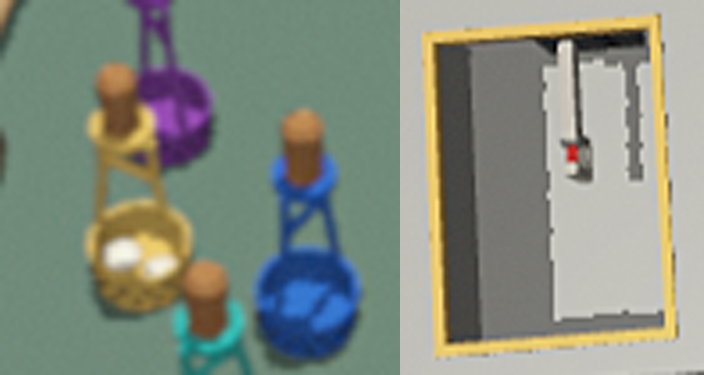

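```bash
python3 -m jog '-15 -20 16 0;-30 -60 49 0;-30 -105 86 0;-30 -150 123 0;-30 -198 163 0;-30 -246 202 0;-30 -294 241 0;-30 -338 278 0' 1 40 && python3 -m jog '0 -44 36 0;0 -92 75 0;0 -140 115 0;0 -188 154 0;0 -236 193 0;0 -284 233 0;0 -320 262 0;0 -338 277 0'
python3 - <<'E'
from h import *; from workcell import status,camera; import pickle
c=camera("wrist"); pickle.dump(c,open("w1.pkl","wb")); cv2.imwrite("pics/w1.png",c["color"][:,:,::-1])
s=status.get_obs(); print(s["q"],s["ee_pos"],Rt(s).round(3))
print(proj(c,[[.511,-.2515,.171],[.511,-.2515,.03],[.511,-.2515,0]]))
E
```

```text
time: 1.15
ee_pos: [0.3197, 0.1402, 0.2613]
tcp_rot: [34.4, 90.0, 21.1]
wrist_force: [0.3, 0.3, -0.7]
opening: 0.0851
time: 2.15
ee_pos: [0.5113, -0.2529, 0.2601]
tcp_rot: [170.7, 89.9, 157.3]
wrist_force: [0.4, 1.3, 0.5]
opening: 0.0856
[-2.63787355e+01  8.87016055e+00  1.75145438e+01  9.87358313e+01
 -3.70883551e-02 -1.29159470e+01] [ 0.51197713 -0.25411679  0.25944253] [[-0.002  0.233  0.973]
 [ 0.     0.973 -0.233]
 [-1.    -0.    -0.002]]
[[256.97619393 198.65443463]
 [256.45085568 165.10789846]
 [256.38441423 160.86514506]]
```

View pics/w1.png

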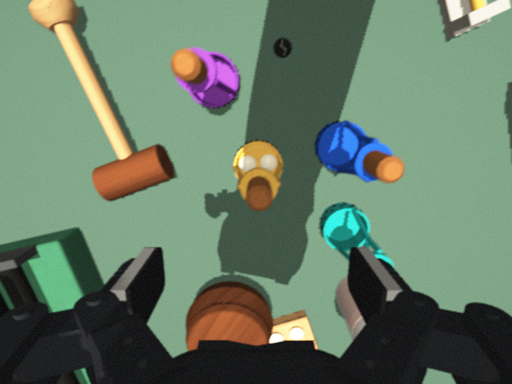

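```bash
python3 - <<'E'
from h import *; import pickle
c=pickle.load(open("w1.pkl","rb"));d=pickle.load(open("cams.pkl","rb"))
a=cv2.resize(c["color"][130:220,220:300,::-1],(480,540),interpolation=cv2.INTER_CUBIC)
b=cv2.resize(d["scene"]["color"][158:213,198:226,::-1],(280,550),interpolation=cv2.INTER_CUBIC)[:540]
cv2.imwrite("pics/c2.png",np.hstack([a,b]))
E
```

```text
(no output)
```

View pics/c2.png

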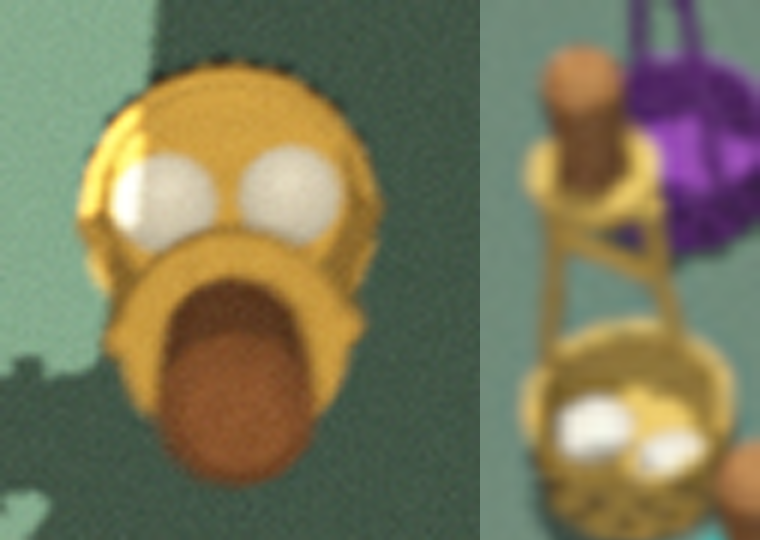

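```bash
python3 - <<'E'
from h import *; import pickle
c=pickle.load(open("w1.pkl","rb"));d=pickle.load(open("cams.pkl","rb"))["scene"]
for n,cc,u,v,z in (("wrist rung",c,(238.3,186),(280.3,183.7),.097),("scene rung",d,(205.8,181),(215.8,185.5),.095),("scene feet",d,(204.5,193),(218.3,191),.032),("wrist feet",c,(235.3,175),(282,171),.032)):
    P,Q=onz(cc,u,z),onz(cc,v,z); e=Q-P; print(n,P.round(4),Q.round(4),((P+Q)/2).round(4),np.hypot(*e[:2]).round(4),(np.degrees(np.arctan2(e[1],e[0]))%180).round(1))
m,l,b=blobs(c,(0,100,30),(14,255,200),30)
for i,st,ce in b: print(st,ce,onz(c,ce,.171))
print(onz(c,(220+236/6,130+408/6),.171))
m,l,b=blobs(c,(15,90,60),(34,255,255),100)
for i,st,ce in b: print(st,ce)
E
```

```text
wrist rung [ 0.5153 -0.2716  0.097 ] [ 0.5229 -0.2298  0.097 ] [ 0.5191 -0.2507  0.097 ] 0.0424 79.7
scene rung [ 0.5081 -0.2623  0.095 ] [ 0.5146 -0.2296  0.095 ] [ 0.5113 -0.2459  0.095 ] 0.0333 78.7
scene feet [ 0.5037 -0.2753  0.032 ] [ 0.4839 -0.2397  0.032 ] [ 0.4938 -0.2575  0.032 ] 0.0408 119.0
wrist feet [ 0.5165 -0.2792  0.032 ] [ 0.5249 -0.2231  0.032 ] [ 0.5207 -0.2511  0.032 ] 0.0567 81.5
[172  53  34  30 364] [194.32417582  72.20879121] [ 0.41206215 -0.27240812  0.171     ]
[  92  145   81   55 2701] [132.56164384 172.89448352] [ 0.46930274 -0.3380945   0.171     ]
[364 152  38  31 428] [375.91121495 164.38785047] [ 0.50575698 -0.15857568  0.171     ]
[247 177  25  33 648] [258.78703704 193.93209877] [ 0.50763414 -0.24926206  0.171     ]
[ 186  282   88   70 4470] [228.88299776 316.22080537] [ 0.60894992 -0.29999121  0.171     ]
[ 0.51091225 -0.24960608  0.171     ]
[  29    0  104  160 2921] [78.08250599 58.89866484]
[469   0  15  11 124] [476.           4.03225806]
[174  48  20  26 339] [183.65486726  61.87315634]
[ 233  140   51   65 1608] [258.1840796  166.70895522]
[384 156  20  24 277] [393.23826715 169.28519856]
[271 310  47  40 444] [293.06981982 323.58558559]
```

```bash
python3 -m jog '20 1 0 0;45 1 0 0;70 1 0 0;90 1 0 0;105 1 0 0;116 1 0 0;123 1 0 0;125 1 0 0' 1 40 && python3 -m jog '0 0 0 0;0 0 0 0;0 0 0 0;0 0 0 0;0 0 0 0;0 0 0 0;0 0 0 0;0 0 0 0' 0 40 && python3 -m jog '0 0 0 0;-1 0 0 0;-3 0 0 0;-7 0 0 0;-15 0 0 0;-25 0 0 0;-35 0 0 0;-40 0 0 0'
```

```text
time: 3.2
ee_pos: [0.5112, -0.2497, 0.1362]
tcp_rot: [-161.2, 90.0, -174.5]
wrist_force: [0.6, -0.1, -0.4]
opening: 0.0855
time: 4.2
ee_pos: [0.5113, -0.2497, 0.1366]
tcp_rot: [-1.6, 90.0, -14.9]
wrist_force: [-0.2, 0.8, 5.3]
opening: 0.0208
time: 5.2
ee_pos: [0.5115, -0.2498, 0.1774]
tcp_rot: [-13.8, 89.9, -27.2]
wrist_force: [0.2, 1.1, -2.4]
opening: 0.021
```

```bash
python3 -m jog '-8 0 0 0;-24 0 0 0;-48 0 0 0;-78 0 0 0;-108 0 0 0;-138 0 0 0;-164 0 0 0;-180 0 0 0' && python3 -m jog '0 4 -1 -2;0 14 -2 -4;0 34 -5 -7;0 62 -8 -10;0 96 -13 -12;0 134 -18 -14;0 172 -23 -16;0 210 -28 -16' && python3 - <<'E'
from h import *; from workcell import status,camera
s=status.get_obs(); R=Rt(s); t=np.array([.554,.1776,.357])-s["ee_pos"]; print(s["q"],s["ee_pos"],R.round(3),"to go tool mm",(R.T@t*1000).round(1))
E
```

```text
time: 6.2
ee_pos: [0.5111, -0.2496, 0.3586]
tcp_rot: [-12.8, 89.9, -26.1]
wrist_force: [0.7, 0.4, -2.6]
opening: 0.0207
time: 7.2
ee_pos: [0.5318, -0.0364, 0.356]
tcp_rot: [150.3, 90.0, 153.1]
wrist_force: [0.6, -0.6, -3.4]
opening: 0.0212
[-3.91821348e+00  7.80746397e+00  2.75310501e+01  1.09754491e+02
  1.30870259e-02 -6.76652139e+00] [ 0.53177511 -0.03635737  0.35597395] [[-0.001 -0.05   0.999]
 [ 0.     0.999  0.05 ]
 [-1.     0.    -0.001]] to go tool mm [ -1.  212.6  32.8]
```

```bash
python3 -m jog '0 38 6 0;0 76 12 0;0 112 17 0;0 146 22 0;0 174 27 0;0 196 30 0;0 208 32 0;0 212 33 0' && python3 - <<'E'
from h import *; from workcell import status,camera; import pickle
d={n:camera(n) for n in ("scene","top","wrist")}; pickle.dump(d,open("c3.pkl","wb"))
s=status.get_obs();print(s["ee_pos"],s["wrist_force"])
p=s["ee_pos"]
for n in("scene","top","wrist"): print(n,proj(d[n],[p-[0,0,.0416],p-[0,0,.1366],[.589,.181,.182]]).round(0).tolist())
S=d["scene"]["color"];u=proj(d["scene"],p-[0,0,.06])[0].astype(int)
a=cv2.resize(S[u[1]-75:u[1]+75,u[0]-50:u[0]+50,::-1],(400,600),interpolation=cv2.INTER_CUBIC)
T=d["wrist"]["color"]; b=cv2.resize(T[:,:,::-1],(400,300)); T=d["top"]["color"][90:225,40:220,::-1]
cv2.imwrite("pics/c3.png",np.hstack([a,np.vstack([b,cv2.resize(T,(400,300),interpolation=cv2.INTER_CUBIC)])])); print(u)
E
```

```text
time: 8.2
ee_pos: [0.5554, 0.175, 0.3562]
tcp_rot: [-140.9, 90.0, -138.2]
wrist_force: [-0.1, -0.8, -1.3]
opening: 0.0214
[0.55553899 0.17393922 0.35631989] [ 0.06916818 -0.03921847 -2.52502595]
scene [[389.0, 177.0], [376.0, 206.0], [373.0, 229.0]]
top [[74.0, 162.0], [92.0, 169.0], [95.0, 155.0]]
wrist [[255.0, 221.0], [255.0, 184.0], [261.0, 206.0]]
[386 183]
```

View pics/c3.png

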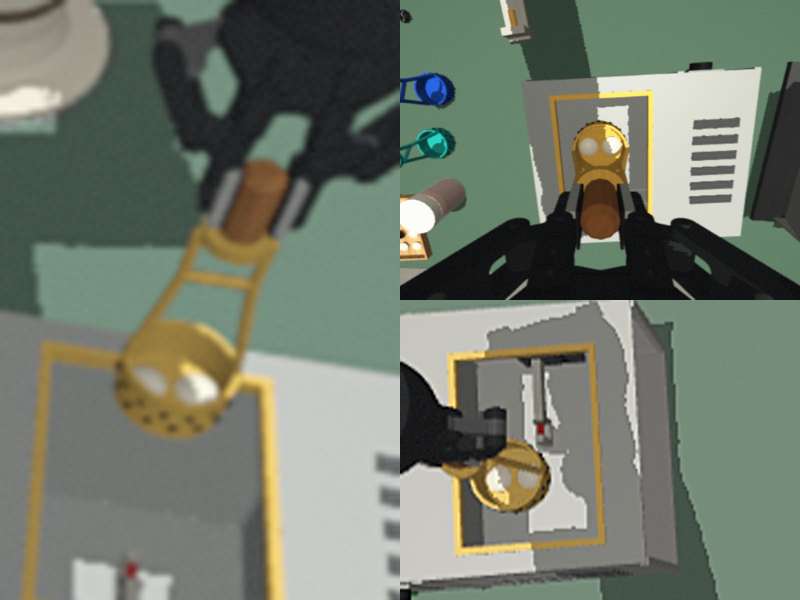

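```bash
python3 - <<'E'
from h import *; import pickle
d=pickle.load(open("c3.pkl","rb"))
for n,u,v,z in (("scene",(382.3,175.5),(399.8,180),.3146),("wrist",(224,224),(291.8,224),.3146)):
    P,Q=onz(d[n],u,z),onz(d[n],v,z); e=Q-P; print(n,P.round(4),Q.round(4),((P+Q)/2).round(4),np.hypot(*e[:2]).round(4),(np.degrees(np.arctan2(e[1],e[0]))%180).round(1))
# hatch by wrist cam
c=d["wrist"]; m,l,b=blobs(c,(18,90,60),(34,255,255),100)
M=np.zeros_like(m)
a=cv2.resize(c["color"][105:330,180:350,::-1],(604,800)); 
c2=d["top"]; m,l,b=blobs(c2,(0,150,100),(4,255,255),3)
for i,st,ce in b: print("red",st,ce,onz(c2,ce,.133))
for n in("top",):
    m,l,b=blobs(c2,(18,90,90),(34,255,255),100)
    for i,st,ce in b:
        ct=max(cv2.findContours((l==i).astype(np.uint8),0,2)[0],key=cv2.contourArea); print(st,cv2.approxPolyDP(cv2.convexHull(ct),3,True)[:,0].tolist())
cv2.imwrite("pics/c4.png",cv2.resize(c["color"][100:310,180:350,::-1],(486,600),interpolation=cv2.INTER_CUBIC))
E
```

```text
scene [0.555  0.1616 0.3146] [0.5565 0.1951 0.3146] [0.5558 0.1784 0.3146] 0.0335 87.5
wrist [0.5584 0.1545 0.3146] [0.5564 0.1971 0.3146] [0.5574 0.1758 0.3146] 0.0427 92.6
red [102 146   3   4  11] [102.90909091 147.63636364] [0.61292487 0.18141789 0.133     ]
[  59  109   74   96 1650] [[126, 109], [132, 198], [65, 204], [59, 166], [61, 114]]
```

View pics/c4.png

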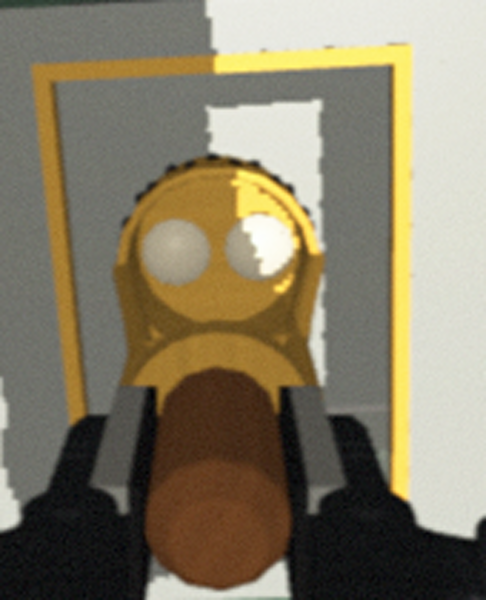

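```bash
python3 -m jog '5 1 -1 0;15 3 -3 0;25 3 -4 0;40 3 -4 0;55 3 -4 0;70 3 -4 0;85 3 -4 0;95 3 -4 0' && python3 -m jog '8 0 0 0;18 0 0 0;32 0 0 0;48 0 0 0;64 0 0 0;78 0 0 0;87 0 0 0;90 0 0 0' && python3 - <<'E'
from workcell import status; 
s=status.get_obs();print(s["ee_pos"],s["wrist_force"],s["torque"])
E
```

```text
time: 9.35
ee_pos: [0.5511, 0.1768, 0.2602]
tcp_rot: [-161.4, 90.0, -158.7]
wrist_force: [0.0, -0.1, -3.1]
opening: 0.0211
time: 10.35
ee_pos: [0.5512, 0.1772, 0.1707]
tcp_rot: [-163.9, 90.0, -161.3]
wrist_force: [0.0, -1.4, -2.1]
opening: 0.0205
[0.55122932 0.17718068 0.17071184] [ 0.00714622 -1.41007118 -2.11871872] [ 0.03343515 -0.00788415 -0.01288045]
```

```bash
python3 -m jog '1 0 2 0;3 0 6 0;5 0 11 0;5 1 17 0;5 1 23 0;5 1 28 0;5 2 31 0;5 2 32 0' && python3 -m jog '0 0 0 0;0 0 1 0;0 0 1 0;0 0 2 0;0 0 2 0;0 0 3 0;0 0 3 0;0 0 3 0'  && python3 -m jog '0 0 0 0;0 0 1 0;0 0 1 0;0 0 2 0;0 0 2 0;0 0 3 0;0 0 3 0;0 0 3 0'
```

```text
time: 11.35
ee_pos: [0.5834, 0.1808, 0.1662]
tcp_rot: [-159.1, 90.0, -156.4]
wrist_force: [-0.2, 0.1, -3.8]
opening: 0.0209
time: 12.35
ee_pos: [0.5863, 0.1808, 0.1663]
tcp_rot: [-169.5, 90.0, -166.8]
wrist_force: [-0.5, -1.2, -2.5]
opening: 0.021
time: 13.35
ee_pos: [0.5892, 0.181, 0.1663]
tcp_rot: [-156.1, 90.0, -153.4]
wrist_force: [-0.1, 0.7, -2.4]
opening: 0.0211
```

```bash
python3 -m jog '0 0 0 0;0 0 1 0;0 0 1 0;0 0 2 0;0 0 2 0;0 0 2 0;0 0 2 0;0 0 2 0'  && python3 -m jog '0 0 0 0;0 0 1 0;0 0 1 0;0 0 2 0;0 0 2 0;0 0 2 0;0 0 2 0;0 0 2 0'
```

```text
time: 14.35
ee_pos: [0.5912, 0.1811, 0.1663]
tcp_rot: [-17.4, 90.0, -14.7]
wrist_force: [-0.1, -0.1, -2.5]
opening: 0.0212
time: 15.35
ee_pos: [0.5932, 0.1812, 0.1663]
tcp_rot: [-11.4, 90.0, -8.8]
wrist_force: [-0.0, -0.3, -2.2]
opening: 0.0208
```

```bash
python3 -m jog '0 0 0 0;0 0 1 0;0 0 1 0;0 0 2 0;0 0 2 0;0 0 2 0;0 0 2 0;0 0 2 0'
```

```text
time: 16.35
ee_pos: [0.5952, 0.1813, 0.1663]
tcp_rot: [-66.0, 90.0, -63.3]
wrist_force: [-1.1, -0.1, -2.6]
opening: 0.0212
```

```bash
python3 -m jog '0 0 0 0;0 0 1 0;0 0 1 0;0 0 2 0;0 0 2 0;0 0 2 0;0 0 2 0;0 0 2 0'
```

```text
time: 17.35
ee_pos: [0.5972, 0.1814, 0.1663]
tcp_rot: [-130.3, 90.0, -127.7]
wrist_force: [0.1, -0.9, -1.6]
opening: 0.0212
```

```bash
python3 -m jog '0 0 0 0;0 0 1 0;0 0 1 0;0 0 2 0;0 0 2 0;0 0 2 0;0 0 2 0;0 0 2 0';python3 -c "
from workcell import status;s=status.get_obs();print(s['wrist_force'],s['torque'])"
```

```text
time: 18.35
ee_pos: [0.5991, 0.1815, 0.1663]
tcp_rot: [-177.5, 90.0, -174.9]
wrist_force: [-1.4, 0.2, -1.6]
opening: 0.0209
[-1.43958083  0.18046399 -1.62758472] [-9.84196661e-02  4.66373137e-01  1.30581888e-04]
```

```bash
python3 -m jog '0 0 0 0;0 0 1 0;0 0 1 0;0 0 2 0;0 0 2 0;0 0 2 0;0 0 2 0;0 0 2 0';python3 -c "
from workcell import status;s=status.get_obs();print(s['wrist_force'],s['torque'])"
```

```text
time: 19.35
ee_pos: [0.6002, 0.1815, 0.1662]
tcp_rot: [-179.9, 89.9, -177.2]
wrist_force: [-6.5, -1.3, 0.3]
opening: 0.0207
[-6.50947838 -1.34942547  0.2656428 ] [-0.15628783  1.88596676 -0.00715773]
```

```bash
python3 -m jog '0 0 -2 0;0 0 -4 0;-8 0 -4 0;-18 0 -4 0;-26 0 -4 0;-31 0 -4 0;-31 0 -4 0;-31 0 -4 0' - 60 && python3 -m jog '0 0 2 0;0 0 5 0;0 0 9 0;0 1 13 0;0 1 16 0;0 1 17 0;0 1 17 0;0 1 17 0'; python3 - <<'E'
from h import *; from workcell import status,camera; import pickle
d={n:camera(n) for n in ("top","wrist","scene")}; pickle.dump(d,open("c5.pkl","wb"))
s=status.get_obs();p=s["ee_pos"];print(p,s["wrist_force"],s["torque"])
u=proj(d["scene"],p-[0,0,.06])[0].astype(int);print(u)
a=cv2.resize(d["scene"]["color"][u[1]-40:u[1]+50,u[0]-30:u[0]+30,::-1],(400,600),interpolation=cv2.INTER_CUBIC)
b=cv2.resize(d["wrist"]["color"][100:310,150:360,::-1],(400,400)); T=d["top"]["color"][90:210,40:160,::-1]
cv2.imwrite("pics/c5.png",np.hstack([a,np.vstack([cv2.resize(b,(400,300)),cv2.resize(T,(400,300),interpolation=cv2.INTER_CUBIC)])]))
E
```

```text
time: 20.35
ee_pos: [0.5972, 0.1814, 0.1969]
tcp_rot: [-166.1, 90.0, -163.5]
wrist_force: [0.1, -0.2, -2.4]
opening: 0.0204
time: 21.35
ee_pos: [0.6141, 0.1832, 0.1974]
tcp_rot: [52.7, 90.0, 55.3]
wrist_force: [-0.2, -0.3, -3.9]
opening: 0.0205
[0.61410387 0.18316115 0.19735748] [ 0.5334403   0.65418561 -2.15765221] [-0.02395073 -0.00719896  0.01403789]
[367 249]
```

View pics/c5.png

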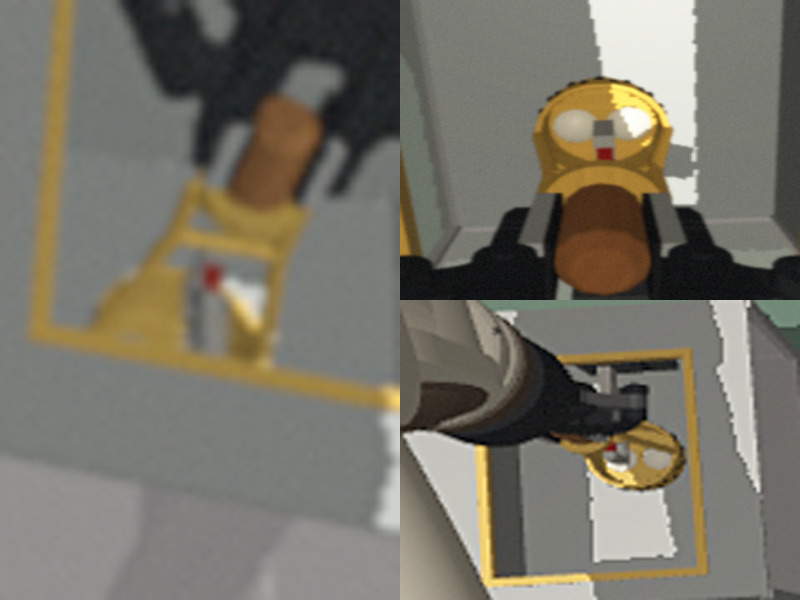

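```bash
python3 -m jog '1 0 0 0;2 0 0 0;3 0 0 0;4 0 0 0;5 0 0 0;6 0 0 0;6 0 0 0;6 0 0 0' && python3 -m jog '0 0 0 0;1 0 0 0;1 0 0 0;2 0 0 0;2 0 0 0;2 0 0 0;2 0 0 0;2 0 0 0'
```

```text
time: 22.5
ee_pos: [0.6142, 0.1832, 0.1913]
tcp_rot: [-33.1, 90.0, -30.4]
wrist_force: [0.2, 0.4, -3.0]
opening: 0.0203
time: 23.5
ee_pos: [0.6142, 0.1832, 0.1893]
tcp_rot: [25.5, 90.0, 28.2]
wrist_force: [0.1, -0.6, -2.2]
opening: 0.0204
```

```bash
python3 -m jog '0 0 0 0;1 0 0 0;1 0 0 0;2 0 0 0;2 0 0 0;2 0 0 0;2 0 0 0;2 0 0 0'
```

```text
time: 24.5
ee_pos: [0.6142, 0.1832, 0.1873]
tcp_rot: [-80.3, 90.0, -77.6]
wrist_force: [-0.2, 0.1, -3.4]
opening: 0.0206
```

```bash
python3 -m jog '0 0 0 0;1 0 0 0;1 0 0 0;2 0 0 0;2 0 0 0;2 0 0 0;2 0 0 0;2 0 0 0'
```

```text
time: 25.5
ee_pos: [0.6142, 0.1832, 0.1853]
tcp_rot: [-10.4, 90.0, -7.7]
wrist_force: [0.5, -0.4, -2.3]
opening: 0.0207
```

```bash
python3 -m jog '0 0 0 0;1 0 0 0;1 0 0 0;2 0 0 0;2 0 0 0;2 0 0 0;2 0 0 0;2 0 0 0'
```

```text
time: 26.5
ee_pos: [0.6142, 0.1832, 0.1833]
tcp_rot: [56.8, 90.0, 59.5]
wrist_force: [0.0, 0.1, -2.2]
opening: 0.0206
```

```bash
python3 -m jog '0 0 0 0;1 0 0 0;1 0 0 0;2 0 0 0;2 0 0 0;2 0 0 0;2 0 0 0;2 0 0 0'
```

```text
time: 27.5
ee_pos: [0.6142, 0.1832, 0.1813]
tcp_rot: [58.2, 90.0, 60.9]
wrist_force: [0.0, -0.2, -1.9]
opening: 0.0206
```

```bash
python3 -m jog '0 0 0 0;1 0 0 0;1 0 0 0;2 0 0 0;2 0 0 0;2 0 0 0;2 0 0 0;2 0 0 0'
```

```text
time: 28.5
ee_pos: [0.6142, 0.1832, 0.1793]
tcp_rot: [10.8, 90.0, 13.5]
wrist_force: [1.2, -0.4, -3.1]
opening: 0.0202
```

```bash
python3 -m jog '0 0 0 0;1 0 0 0;1 0 0 0;2 0 0 0;2 0 0 0;2 0 0 0;2 0 0 0;2 0 0 0'
```

```text
time: 29.5
ee_pos: [0.6142, 0.1832, 0.1775]
tcp_rot: [8.4, 90.0, 11.1]
wrist_force: [-0.8, -0.0, 2.4]
opening: 0.0203
```

```bash
python3 -m jog '0 0 0 0;1 0 0 0;1 0 0 0;2 0 0 0;2 0 0 0;2 0 0 0;2 0 0 0;2 0 0 0'
```

```text
time: 30.5
ee_pos: [0.6142, 0.1832, 0.1753]
tcp_rot: [33.7, 90.0, 36.3]
wrist_force: [-0.1, 0.3, 2.7]
opening: 0.0205
```

```bash
python3 -m jog '0 0 0 0;1 0 0 0;1 0 0 0;2 0 0 0;2 0 0 0;3 0 0 0;3 0 0 0;3 0 0 0'
```

```text
time: 31.5
ee_pos: [0.6143, 0.1832, 0.1727]
tcp_rot: [12.5, 90.0, 15.2]
wrist_force: [-0.4, -0.6, 5.3]
opening: 0.0205
```

```bash
python3 -m jog '0 0 0 0;1 0 0 0;1 0 0 0;2 0 0 0;2 0 0 0;3 0 0 0;3 0 0 0;3 0 0 0'
```

```text
time: 32.5
ee_pos: [0.6138, 0.1832, 0.1691]
tcp_rot: [-178.2, 90.0, -175.6]
wrist_force: [-3.7, -0.0, 4.1]
opening: 0.0206
```

```bash
python3 -m jog '0 0 0 0;0 0 -1 0;1 0 -1 0;1 0 -1 0;2 0 -1 0;2 0 -1 0;2 0 -1 0;2 0 -1 0'
```

```text
time: 33.5
ee_pos: [0.6131, 0.1831, 0.1671]
tcp_rot: [-165.6, 90.0, -162.9]
wrist_force: [-3.9, 0.2, 1.9]
opening: 0.0202
```

```bash
python3 -m jog '0 0 0 0;0 0 0 0;1 0 0 0;1 0 0 0;2 0 0 0;2 0 0 0;2 0 0 0;2 0 0 0'
```

```text
time: 34.5
ee_pos: [0.6131, 0.1831, 0.1652]
tcp_rot: [-171.0, 90.0, -168.4]
wrist_force: [-3.0, -0.4, 1.9]
opening: 0.0207
```

```bash
python3 -m jog '0 0 0 0;0 0 0 0;1 0 0 0;1 0 0 0;2 0 0 0;2 0 0 0;2 0 0 0;2 0 0 0'
```

```text
time: 35.5
ee_pos: [0.6127, 0.183, 0.1627]
tcp_rot: [-168.7, 89.9, -166.0]
wrist_force: [-5.4, 0.0, -1.7]
opening: 0.0204
```

```bash
python3 -m jog '0 0 0 0;0 0 0 0;1 0 0 0;1 0 0 0;2 0 0 0;2 0 0 0;2 0 0 0;2 0 0 0'
```

```text
time: 36.5
ee_pos: [0.6132, 0.1831, 0.1613]
tcp_rot: [9.1, 90.0, 11.8]
wrist_force: [-0.9, -0.4, -3.1]
opening: 0.0202
```

```bash
python3 -m jog '0 0 0 0;0 0 0 0;1 0 0 0;1 0 0 0;2 0 0 0;2 0 0 0;2 0 0 0;2 0 0 0'
```

```text
time: 37.5
ee_pos: [0.6132, 0.1831, 0.1593]
tcp_rot: [83.5, 90.0, 86.1]
wrist_force: [0.3, -0.0, -2.6]
opening: 0.0205
```

```bash
python3 -m jog '0 0 0 0;0 0 0 0;1 0 0 0;1 0 0 0;1 0 0 0;1 0 0 0;1 0 0 0;1 0 0 0'
```

```text
time: 38.5
ee_pos: [0.6132, 0.1831, 0.1583]
tcp_rot: [-43.7, 90.0, -41.0]
wrist_force: [0.5, -1.0, -3.3]
opening: 0.0205
```

```bash
python3 -m jog '0 0 0 0;0 0 0 0;1 0 0 0;1 0 0 0;1 0 0 0;1 0 0 0;1 0 0 0;1 0 0 0'
```

```text
time: 39.5
ee_pos: [0.6133, 0.1831, 0.1576]
tcp_rot: [14.1, 90.0, 16.8]
wrist_force: [-0.4, 0.1, 3.5]
opening: 0.0205
```

```bash
python3 -m jog '0 0 0 0;0 0 0 0;1 0 0 0;1 0 0 0;1 0 0 0;1 0 0 0;1 0 0 0;1 0 0 0'
```

```text
time: 40.5
ee_pos: [0.6134, 0.1832, 0.1574]
tcp_rot: [12.2, 89.9, 14.9]
wrist_force: [-1.7, -1.1, 10.0]
opening: 0.0202
```

```bash
python3 -m jog '-1 0 0 0;-1 0 0 0;-1 0 0 0;-1 0 0 0;-1 0 0 0;-1 0 0 0;-1 0 0 0;-1 0 0 0' && python3 -m jog '0 0 0 0;0 0 0 0;0 0 0 0;0 0 0 0;0 0 0 0;0 0 0 0;0 0 0 0;0 0 0 0' 0.5 60
```

```text
time: 41.5
ee_pos: [0.6133, 0.1832, 0.1575]
tcp_rot: [17.3, 90.0, 20.0]
wrist_force: [-0.7, -0.5, 5.6]
opening: 0.02
time: 42.5
ee_pos: [0.6132, 0.1831, 0.1573]
tcp_rot: [-16.2, 90.0, -13.6]
wrist_force: [-0.1, 0.5, -0.2]
opening: 0.0427
```

```bash
python3 -m jog '-4 0 0 0;-12 0 0 0;-26 0 0 0;-44 0 0 0;-64 0 0 0;-84 0 0 0;-100 0 0 0;-110 0 0 0' && python3 -m jog '-10 0 -5 0;-20 0 -20 0;-30 0 -45 0;-30 0 -80 0;-30 0 -115 0;-30 0 -145 0;-30 0 -165 0;-30 0 -170 0'; python3 - <<'E'
from h import *; from workcell import status,camera; import pickle
d={n:camera(n) for n in ("top","wrist","scene")}; pickle.dump(d,open("c6.pkl","wb"))
s=status.get_obs();print(s["wrist_force"])
P=np.array([.613,.183,.1165])
def crop(n,r,w,h):
    c=d[n]; u=proj(c,P)[0].astype(int); print(n,u)
    y,x=max(u[1]-r,0),max(u[0]-r,0)
    return cv2.resize(c["color"][y:y+2*r,x:x+2*r,::-1],(w,h),interpolation=cv2.INTER_CUBIC)
cv2.imwrite("pics/c6.png",np.hstack([crop("scene",35,400,400),crop("top",35,400,400)]))
cv2.imwrite("pics/c7.png",np.hstack([crop("wrist",90,400,400),cv2.resize(d["scene"]["color"][:,:,::-1],(400,400))]))
for n in d:
    m,l,b=blobs(d[n],(0,150,60),(5,255,255),3); print(n,[(st.tolist(),ce.round(1).tolist()) for i,st,ce in b][:6])
E
```

```text
time: 43.5
ee_pos: [0.6134, 0.1832, 0.2691]
tcp_rot: [14.2, 89.9, 16.9]
wrist_force: [0.2, -0.9, 0.8]
opening: 0.0423
time: 44.5
ee_pos: [0.4418, 0.1751, 0.2981]
tcp_rot: [20.3, 89.9, 23.0]
wrist_force: [0.5, 0.2, 0.7]
opening: 0.0424
[ 0.25029691 -0.0971303  -0.27855024]
scene [365 253]
top [104 148]
wrist [255 311]
top []
wrist []
scene []
```

View pics/c6.png

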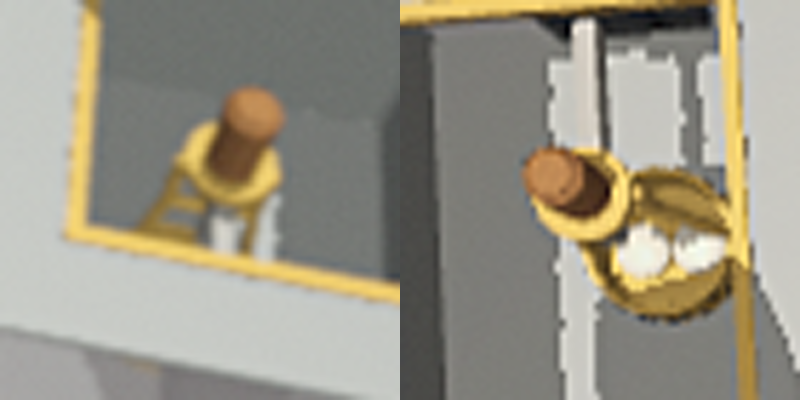

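View pics/c7.png

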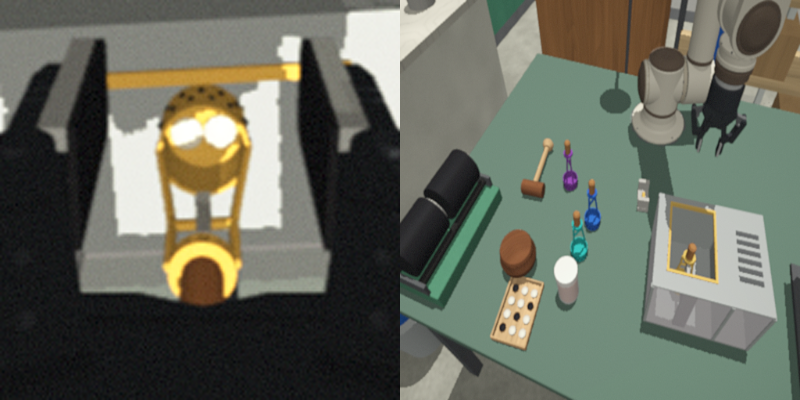

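```bash
python3 - <<'E'
from h import *; from workcell import camera; import pickle
d=pickle.load(open("c6.pkl","rb")); t=d["top"];s=d["scene"]
kt=(95.3,143); ks=(330+252/5.714,218+108/5.714)
print(onz(t,kt,.19),onz(s,ks,.19),two(t,kt,s,ks)); print("cup",onz(t,(69+270/5.714,113+245/5.714),.0515))
for k in range(2):
    c=camera("top"); m,l,b=blobs(c,(5,110,90),(16,255,255),20); print([(ce.round(2).tolist()) for i,st,ce in b if ce[0]<150])
    [camera("wrist") for _ in range(8)]
E
```

```text
[0.61182248 0.1795527  0.19      ] [0.61508801 0.18386281 0.19      ] (array([0.61247597, 0.1828505 , 0.18550845]), np.float64(0.0036013424887221903))
cup [0.60903961 0.17511375 0.0515    ]
[[95.62, 143.43]]
[[95.62, 143.43]]
```

```bash
python3 -c "
from workcell import bot;print(bot.job_done())"
```

```text
the job is handed in; nothing more can be done
None
```

The brass strainer is hanging on the hook in the drying cabinet with both white stones in it, and I have handed the job in. The last move ended at about 44.5 s of robot time.

**How it went:**
- I gripped the strainer by its knob and lowered it through the hatch on the robot side of the hook.
- I found the hook by touch. The rung met its front face at world x ≈ 0.599 m, with 6.5 N the most I read there.
- I lifted the rung over the throat and pressed down in small steps. The keeper began to yield at about 5 N. The most I read there was 7.6 N vertical, with about 5 N sideways later on. The force then fell to the strainer's own weight about 4 mm above the floor.
- The rung then met the rigid floor of the throat at the expected height, with a peak of about 12.5 N. I eased off, opened the fingers halfway, and backed straight out.

**Last checks:**
- **Seating:** the knob top triangulates to a height of 0.186 m. That fits fully home (about 0.19 m) and not resting on the keeper (about 0.21 m), with about 4 mm disagreement between the two views.
- **Hanging freely:** the cup looked upright, with the knob's pixel position unchanged over about 0.5 s. A rough estimate of the cup's centre was 4–8 mm off the knob's axis, a little more than I'd put down to measurement.
- **Other objects and robot:** the other items on the bench appear unmoved, and the gripper is touching nothing.
- **Not confirmed by sight:** the bail hides the red keeper in all the final views. That it closed over the rung rests on the force drop and the height, and I did not try a pull test.

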